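# Fit the prop bar of a drying stand and lean the lacquered board over onto it

## Robot

A 6-joint arm with a two-finger parallel gripper is mounted at the origin on the work surface. World frame = base frame: x ahead of the robot, y to its left, z up, the work surface at z = 0. Lengths are in m, angles in rad, forces in N, time in s.
With the tool pointing down it reaches from about 0.25 to 0.8 m from the base axis. Payload 8.5 kg.
Tool frame: the origin (TCP) lies midway between the tips of the shut fingers; the grasp point (between the pads) lies 19 mm behind it; z points along the fingers, y is the line along which they close (so a half turn about z gives the same grasp; the last joint's range is limited). The gripper opens to 85 mm and grips with 20 to 120 N. Pads are 22 mm wide; open, the fingers measure 114 mm over their backs; the gripper's body (76 mm by 85 mm) begins 54 mm behind the grasp point. The pads swing forward as they close: fully open they stand 13 mm farther back than shut.
Start: joints at [1.235, 0.238, -0.013, 1.319, 0, 1.571], TCP at [0.173, 0.496, 0.231] pointing down, gripper open.
Joint ranges: [-2.66, 2.66], [-1.03, 1.9], [-1.14, 1.46], [-1.82, 2.27], [-1.45, 1.34], [-3.14, 3.14]. Speed limits (rad/s): [2.22, 2.22, 2.79, 3.14, 3.14, 3.14].

## Interface

Orientations are given as a unit quaternion [w, x, y, z].
In Python, from plant import r gives the robot as it stands.
- The arm moves only by the tool servo_tool, never from a script. Its argument "steps" is a list that holds one entry, the list of rows, each a list of 4 numbers: the shift along the tool's x, y, z in m, then the turn about the tool's z in rad. A call has 1 to 5 rows; each row is the pose to reach, as a shift and turn from the pose commanded when the call began, along the tool's axes at that moment; what a row does not reach only later rows make up. A row lasts 1/10 s, in which the tool goes at most 50 mm and 8.59 degrees, less where a joint would pass 70% of its speed; a pose out of reach is approached as far as the arm can. A call with a gripper value outside its range is refused whole. "gripper" is the opening, from 0 (shut) to 1 (fully open), set as the call begins (left out, the last holds). The fingers move at their own pace and stop on an object; the grip force is fixed at half the most. Time passes only in rows, so rows that repeat a pose let the fingers close. It gives the time, the measured TCP pose, the force, the opening and the grip force at its end, in the units of the state.
- r.get_obs(): the state, without advancing time (a new reading comes with each control period).
- r.get_image(name): name is "scene" or "top" or "wrist"; returns a dict with "frame" (400x640x3 uint8, red, green, blue), "fx", "fy", "cx", "cy" (pixels), "distortion" ([k1, k2, p1, p2, k3] as OpenCV has them; the pictures are not rectified), "origin" and "attitude" of the camera in the world; the wrist camera has in their place "tool_from_camera" (4x4, takes a point from camera to tool coordinates, whose origin is the TCP and whose axes are the flange's). Camera axes: x right, y up, looking along -z (the intrinsics and any distortion apply to the point x, -y, -z); pixel columns grow to the right and rows downward; lengths in m; the calibration is good to about 2 mm. A picture is of the moment at which its call begins: read the wrist's pose just before it. There is no depth.
- r.sign_off(): hands the job in; it is judged then, once.
Trained networks look in the newest picture that a camera, given by its name, has taken for a name from the list of things; names that differ only in an ending like _2 or _b are one class to them, and where a whole thing is asked for, a point or a joint stands for the part that bears it (a point fixed in the world has none). Each returns a list of dicts, best first, with "p" (0 to 1); they miss things now and then, are a little off and sometimes report something else, mostly with a low value. They report only what shows in the picture. A call takes as long as a camera call. They do not tell look-alikes from the thing itself.
- r.search_frame(camera, name): "location" ([column, row] as shares, 0 to 1, of the picture: columns of its width, rows of its height, amid what is visible of it).
The state is a dict: "t": time; "qpos": joint angles; "dq": joint speeds; "effort": joint torques, N m; "eef_pos": TCP position; "tcp_rot": TCP orientation; "wrist_force": force on the tool from outside, world axes, zero at the start; "torque": the same for the moment, N m; "opening": opening from 0.0 (shut) to 1.0 (fully open); "finger_force": force on a finger pad.
Only numpy, scipy, OpenCV 4.12 (cv2) and the standard library are available. Lean on these libraries where they do the work, as an engineer would, in place of code of your own. Each camera call takes 0.05 s, during which the arm holds its last target. There are 200 camera calls.

## Task

Take the steel bar from its rest and push it, nose first, from the stand's left side through the holes of both uprights (the right one is adjustable and may stand a little to front or rear, so feel for its hole) until its red flange is home against the upright; then tip the board over from the rear rail so that it leans on the bar, red face up, its foot still in the groove. Work gently: do not shove the stand from its place and leave the bowls, lid, spatula and turned blanks alone.

Things in the scene. Friction and masses are not known exactly. Their poses are not given: they have to be found in the camera images.
- stand: Drying stand, loose, 2.5 kg; slides if pushed with over about 10 N. Pale wooden base 160 (x) x 136 (y) x 20 mm; origin at the centre of its underside, z up, -x its front (robot side), +y its left. Two dark red uprights at x = -36 mm, each 40 wide (x), 12 thick (y), top 120 mm above the table, outer faces at y = +-60 mm, each with a hole along y.
- entry_hole (a point): Centre of the left upright's hole in its outer (+y) face, 100 mm above the table; axes as the stand's. Hole 15.5 mm in diameter, along y, 12 mm deep, chamfered here; the bar goes in here towards the stand's -y.
- far_hole (a point): Middle position of the right upright's equal hole, in its outer (-y) face, 120 mm from entry_hole along the stand's -y; axes as the stand's. This upright is adjustable: it stands stiffly anywhere within 8 mm to the front or rear (stand's x) of this point, different each time and not measured, so see or feel for its hole. Height is exact.
- rear_rail (a point): Middle of the stand's fixed steel rail, 12 mm in diameter, along the stand's y, 36 mm behind (+x) the stand's middle and 100 mm above the table, on two posts (tops at 112 mm) at y = +-54 mm.
- groove (a point): Middle of the groove's floor: 20 mm above the table at the stand's centre. The groove runs along y, 18 mm wide, 12 mm deep, 96 mm long, closed at its ends; the board's foot stands in it.
- bar: Steel prop bar, 70 g: round shaft 12 mm in diameter, 180 mm long, its last 6 mm tapered to a 9 mm nose; at the other end a red flange disc 30 mm in diameter, 8 mm thick. Origin on the axis at the flange's inner face (shoulder); x along the shaft to the nose; flange from x = -8 to 0 mm. Starts level on the rest, axis 40 mm above the table.
- bar_shoulder (a point): Point on the bar's axis at the flange's inner face (the bar's origin); home means that this face meets the left upright's outer face.
- bar_nose (a point): Tip of the bar's nose, on its axis, 180 mm from the shoulder.
- bar_rest: Fixed wooden rest under the bar: base 130 x 60 x 10 mm, two notched supports 12 mm thick, 40 mm wide at x = +-47 mm, tops 41 mm above the table. Origin under its centre; x along the bar to the nose. The bar's shoulder lies near x = -103 mm, so the shaft is free for 50 mm from the shoulder.
- board: Sample board 88 wide (y) x 150 high (z) x 10 mm thick (x), 120 g, front face (-x) black, back (+x) red. Origin at the centre of its lower edge face, z towards its top. At the start its foot is in the groove and it leans back (stand's +x) about 20 degrees on the rear rail; at the end it leans about 20 degrees forward on the bar.
- board_top (a point): Centre of the board's upper edge face, 150 mm from the board's origin.
- red_bowl: White ceramic bowl with red lacquer, 110 mm wide, 60 mm high; origin under its centre. Leave alone.
- white_bowl: White ceramic bowl, 110 mm wide, 60 mm high; origin under its centre. Leave alone.
- lid: Dark red turned lid, 104 mm wide, 36 mm high; origin under its centre. Leave alone.
- spatula: Black lacquer spatula, 170 mm, lying on a dark red block 130 x 170 x 90 mm at the right of the table. Leave alone.
- blank0: Turned wooden blank, 32 mm in diameter, 50 mm high; origin under its centre. Leave alone.
- blank1: Second turned wooden blank, the same. Leave alone.
Things that resemble listed ones, but are neither listed nor needed, are in the scene too. What is shaped like the bar but turquoise is not meant.

How it is judged:
On the way, in this order (a step that is already met when the one before it is completed fails the run):
1. the bar is through both uprights with its flange home against the left one (distance between bar_shoulder and entry_hole below 0.006 m and angle between the x axis of bar and the y axis of stand, either way round below 0.13 rad and y of bar_nose in the frame of far_hole below -0.045 m), for 0.2 s.
2. the board leans forward on the bar with its foot in the groove (x of board_top in the frame of stand below -0.03 m and angle between board's own z axis and vertical between 0.25 and 0.5 rad and x of board in the frame of stand between -0.015 and 0.015 m and z of board in the frame of stand below 0.027 m and contact force between board and bar above 0.05 N), for 0.2 s.
At the end, for the whole second after the job is handed in: Bar through both uprights: shoulder within 6 mm of the entry hole, nose 45 mm or more past the far hole, in line with the stand's y to 0.13 rad. Board rests on the bar, leaning forward 0.25 to 0.5 rad, its top 30 mm or more in front of the stand's middle, foot in the groove. Both at rest (all of step 1 and all of step 2 and linear speed of each of board, bar below 0.02 m/s); the robot touches nothing.
It fails at once if the stand is shoved more than 25 mm from its place (distance of stand from where it was at the start of the episode above 0.025 m).
It fails at once if a bowl, the lid, the spatula or a blank is moved more than 30 mm (distance of any of red_bowl, white_bowl, lid, spatula, blank0, blank1 from where it was at the start of the episode above 0.03 m).
It also fails if it takes over 72 s, if anything falls off the work surface, if the arm or the gripper's body presses on something with over 40 N, if the wrist force passes 120 N, or if a joint passes its speed limit or range.

## Working session

There is one attempt and no reset: what is moved stays moved. The work goes in short steps, Python scripts to look and compute and a tool call to move; the robot and the scene stay as the last step left them, time stands still between calls to the robot, and variables do not carry over. Pictures are saved under pics/ and viewed, at most 10 in all, crops included, and the job is handed in when it is done.

Besides the shell and the picture viewer there is one more tool, called after "Request:" as name(argument=value, ...), one argument or row to a line, values as JSON. servo_tool: Moves the arm, as the interface text tells. Its arguments: {"type":"object","properties":{"steps":{"type":"array","items":{"type":"array","items":{"type":"array","items":{"type":"number"}}}},"gripper":{"type":"number"}},"required":["steps"]}

```bash
mkdir -p pics; cat > h.py <<'E'
import numpy as np,cv2
from scipy.spatial.transform import Rotation as R
from plant import r
def q2R(q): return R.from_quat([q[1],q[2],q[3],q[0]]).as_matrix()
def att(a):
    a=np.array(a,float)
    return a if a.shape==(3,3) else q2R(a)
def cam(name,save=None):
    o=r.get_obs(); im=r.get_image(name)
    if save: cv2.imwrite('pics/'+save,im['frame'][:,:,::-1])
    K=np.array([[im['fx'],0,im['cx']],[0,im['fy'],im['cy']],[0,0,1]]);d=np.array(im['distortion'],float)
    if name=='wrist':
        T=np.eye(4);T[:3,:3]=q2R(o['tcp_rot']);T[:3,3]=o['eef_pos'];T=T@np.array(im['tool_from_camera'])
    else:
        T=np.eye(4);T[:3,:3]=att(im['attitude']);T[:3,3]=im['origin']
    return dict(K=K,d=d,T=T,img=im['frame'])
def ray(c,px):
    u=cv2.undistortPoints(np.array([[px]],float),c['K'],c['d'])[0,0]
    v=c['T'][:3,:3]@np.array([u[0],-u[1],-1]);return c['T'][:3,3],v/np.linalg.norm(v)
def atz(c,px,z):
    o,v=ray(c,px);return o+v*(z-o[2])/v[2]
def tri(obs):
    A=np.zeros((3,3));b=np.zeros(3)
    for c,px in obs:
        o,v=ray(c,px);P=np.eye(3)-np.outer(v,v);A+=P;b+=P@o
    return np.linalg.solve(A,b)
def proj(c,p):
    q=np.linalg.inv(c['T'])@np.append(p,1);q=q[:3]*[1,-1,-1]
    return cv2.projectPoints(q[None],np.zeros(3),np.zeros(3),c['K'],c['d'])[0][0,0]
E
cat > look.py <<'E'
from h import *
import sys
np.set_printoptions(precision=4,suppress=True)
o=r.get_obs();print(o['t'],o['eef_pos'],o['tcp_rot'],o['wrist_force'],o['opening'])
C={}
for n in ['scene','top']:
    C[n]=cam(n,n+'0.png');print(n,C[n]['T'][:3,3],C[n]['K'][0,0],C[n]['d'])
    for k in ['stand','entry_hole','far_hole','rear_rail','bar','bar_shoulder','bar_nose','bar_rest','board','board_top','blank0','lid','red_bowl']:
        print(n,k,[(np.round(np.array(x['location'])*[640,400],1).tolist(),round(x['p'],2)) for x in r.search_frame(n,k)[:4]])
E
python3 look.py
```

```text
0.0 [0.1729 0.4953 0.2307] [-0.0001  0.1671  0.9859 -0.0007] [-0.2129  0.6459 -0.1962] 0.9991517786256886
scene [ 1.0366 -0.3754  1.0227] 369.1915295763226 [-0.0489  0.      0.      0.      0.    ]
scene stand [([302.0, 235.1], 0.96)]
scene entry_hole [([305.1, 235.6], 0.97)]
scene far_hole []
scene rear_rail [([300.8, 233.4], 0.67)]
scene bar [([361.9, 146.6], 0.71), ([399.7, 163.9], 0.58), ([349.6, 281.3], 0.47)]
scene bar_shoulder [([402.2, 167.5], 0.47)]
scene bar_nose [([348.9, 143.0], 0.66), ([398.2, 166.6], 0.57)]
scene bar_rest []
scene board [([198.6, 262.2], 0.61), ([302.4, 222.4], 0.59)]
scene board_top [([302.0, 223.5], 0.6)]
scene blank0 [([252.4, 211.5], 0.57), ([242.4, 221.2], 0.52), ([296.5, 236.6], 0.48)]
scene lid [([352.2, 284.2], 0.25)]
scene red_bowl [([352.0, 281.9], 0.79)]
top [ 0.3758 -0.0167  1.34  ] 422.28418087082514 [0.0171 0.     0.     0.     0.    ]
top stand [([329.4, 210.1], 0.9), ([198.3, 205.8], 0.53)]
top entry_hole [([330.7, 213.3], 0.8)]
top far_hole [([330.6, 213.0], 0.69)]
top rear_rail []
top bar [([214.9, 270.1], 0.84), ([198.5, 205.9], 0.63)]
top bar_shoulder [([213.8, 265.1], 0.77)]
top bar_nose [([209.1, 263.5], 0.81), ([200.3, 204.2], 0.68)]
top bar_rest [([209.9, 206.3], 0.84)]
top board [([338.9, 192.6], 0.62)]
top board_top [([335.0, 195.4], 0.6), ([331.3, 213.0], 0.6)]
top blank0 [([361.7, 255.7], 0.46), ([378.2, 251.6], 0.45)]
top lid [([423.9, 158.9], 0.61)]
top red_bowl [([333.8, 129.0], 0.76)]
```

View pics/top0.png

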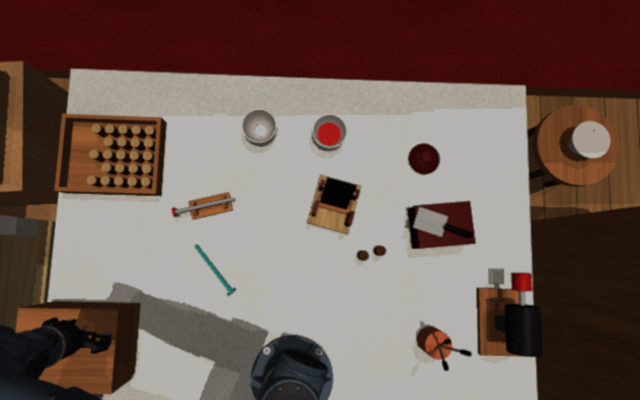

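View pics/scene0.png

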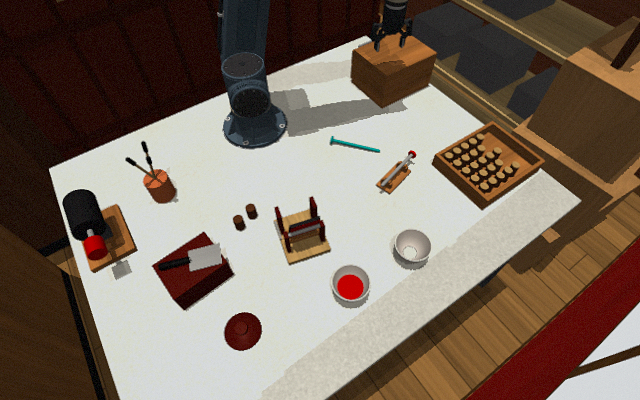

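The top view shows the bar on its rest, with the red flange at (175,211) and the nose at (235,199). The turquoise look-alike is at (197,247)-(232,291). The stand is at (335,205), the two bowls at (259,127) and (329,133), the lid at (424,158), the spatula at (440,225) and the blanks at (362,256) and (379,250). The scene view agrees: bar with red flange at (412,154), turquoise bar at (355,145).

Candidates for the bar in the top view: the steel bar with red flange (175,211) and the turquoise one (215,270). By the description I choose the steel one.

```bash
cat > a.py <<'E'
from h import *
np.set_printoptions(precision=4,suppress=True)
t=cam('top');s=cam('scene')
print('flange',tri([(t,(175,211)),(s,(412,154))]),atz(t,(175,211),.04),'nose',atz(t,(235,199),.04))
for n,p,z in [('stand base fl',(308,222),.02),('fr',(347,233),.02),('stand c',(335,205),.02),('bowlw',(259,127),.03),('blank',(362,256),.025)]: print(n,atz(t,p,z))
o=r.get_obs();print(q2R(o['tcp_rot']))
w=cam('wrist');print(np.linalg.inv(np.r_[np.c_[q2R(o['tcp_rot']),o['eef_pos']],[[0,0,0,1]]])@w['T'],w['K'][0,0])
c=t['img'][180:250,150:380];f=s['img'][120:270,230:430]
cv2.imwrite('pics/crop1.png',np.vstack([cv2.resize(c,(780,237),interpolation=2)[:,:,::-1],cv2.resize(f[:,:],(780,360) ,interpolation=2)[:,:,::-1]])[:598])
E
python3 a.py
```

```text
flange [0.4914 0.3708 0.0445] [0.4925 0.3732 0.04  ] nose [0.5348 0.1926 0.04  ]
stand base fl [ 0.4714 -0.0348  0.02  ]
fr [ 0.4404 -0.1577  0.02  ]
stand c [ 0.5274 -0.1184  0.02  ]
bowlw [0.7689 0.1294 0.03  ]
blank [ 0.3703 -0.2048  0.025 ]
[[-0.9441  0.3295 -0.0001]
 [ 0.3295  0.9441 -0.0001]
 [ 0.     -0.0001 -1.    ]]
[[-0.0002  0.9639  0.2662  0.0662]
 [ 1.      0.0003 -0.0002 -0.0007]
 [-0.0003  0.2662 -0.9639 -0.1423]
 [ 0.      0.      0.      1.    ]] 317.92012311831377
```

View pics/crop1.png

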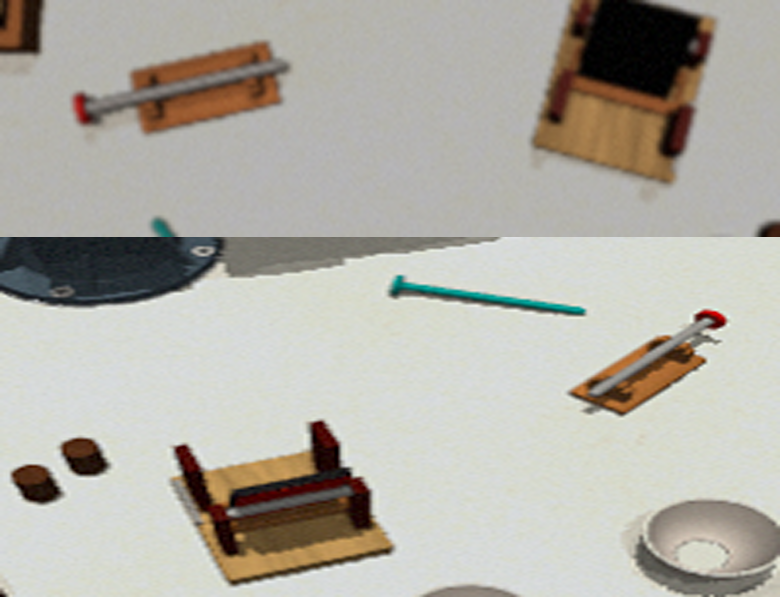

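The crop confirms it: the bar on the rest has a steel shaft and red flange (crop 82,107), and the turquoise look-alike is separate. Next I hover over the bar.

Request:
servo_tool(
  steps=[
    [[-0.045,-0.004,0,0.13],[-0.09,-0.008,0,0.26],[-0.135,-0.012,0,0.39],[-0.18,-0.016,0,0.52],[-0.225,-0.02,0,0.65]],
  ],
)

```text
t: 2.05
eef_pos: [0.3803, 0.4017, 0.2314]
tcp_rot: [0.0, 0.475, 0.88, 0.0]
wrist_force: [0.6, 0.4, 0.7]
opening: 1.004
finger_force: 0.0
```

```bash
cat > mv.py <<'E'
from h import *
# python mv.py x y z yang_deg : shift in tool axes from current measured pose
import sys
def mv(x,y,z,a):
    o=r.get_obs();M=q2R(o['tcp_rot']);d=M.T@(np.array([x,y,z])-o['eef_pos'])
    ya=np.degrees(np.arctan2(M[1,1],M[0,1]));t=-np.radians((a-ya+180)%360-180)
    print('t',round(o['t'],2),'pos',np.round(o['eef_pos'],4),'ya',round(ya,2),'SHIFT',np.round(d,4),'TURN',round(t,4),'F',np.round(o['wrist_force'],1),'op',round(o['opening'],3),np.round(o['qpos'],2))
if __name__=='__main__': mv(*map(float,sys.argv[1:]))
E
python3 mv.py .498 .349 .2 13.2
```

```text
t 2.05 pos [0.3803 0.4017 0.2314] ya 33.22 SHIFT [-0.1085  0.0696  0.0314] TURN 0.3494 F [0.6 0.4 0.7] op 1.004 [ 0.81  0.29  0.05  1.34 -0.    1.8 ]
```

Request:
servo_tool(
  steps=[
    [[-0.036,0.023,0.01,0.117],[-0.072,0.046,0.02,0.233],[-0.1085,0.0695,0.031,0.35],[-0.1085,0.0695,0.031,0.35]],
  ],
)

```text
t: 2.45
eef_pos: [0.5003, 0.3479, 0.1981]
tcp_rot: [0.0, 0.623, 0.783, -0.001]
wrist_force: [-0.8, 0.5, 0.4]
opening: 0.999
finger_force: 0.0
```

```bash
python3 - <<'E'
from h import *
c=cam('wrist','w1.png')
for p in [(.4925,.3732,.04),(.5348,.1926,.04)]: print(proj(c,p))
for k in ['bar','bar_shoulder','bar_nose','bar_rest']:
    print(k,[(np.round(np.array(x['location'])*[640,400],1).tolist(),round(x['p'],2)) for x in r.search_frame('wrist',k)[:3]])
E
python3 mv.py .50 -.08 .29 -14
```

```text
[319.85371849 153.05571341]
[320.80117283 320.80109378]
bar [([317.0, 220.9], 0.89), ([133.0, 227.2], 0.79)]
bar_shoulder [([321.6, 221.3], 0.68), ([132.2, 226.8], 0.68)]
bar_nose [([133.5, 227.2], 0.64), ([316.6, 220.4], 0.56)]
bar_rest [([324.4, 237.0], 0.8)]
t 2.7 pos [0.4959 0.3511 0.2007] ya 13.57 SHIFT [-0.42   -0.0971 -0.0894] TURN 0.4811 F [-0.5  0.3  0.4] op 0.996 [0.62 0.39 0.13 1.31 0.   1.95]
```

View pics/w1.png

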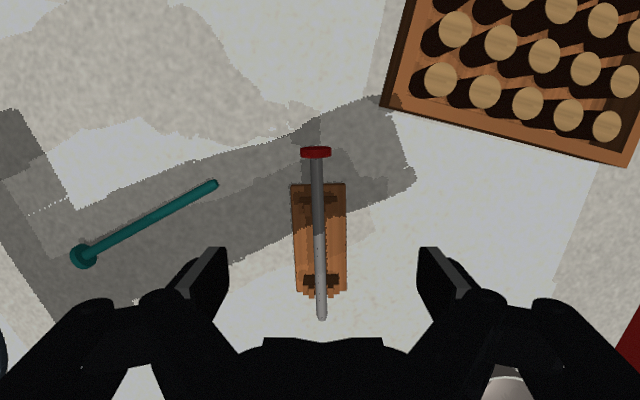

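Wrist view: red flange at (315,152), steel shaft down to the nose at (322,320), rest beneath it, turquoise bar at (145,225). That matches the estimate to a few mm. Next I measure the stand, then come back for the bar.

Request:
servo_tool(
  steps=[
    [[-0.045,-0.007,0,0.1],[-0.09,-0.014,0,0.2],[-0.135,-0.021,0,0.3],[-0.18,-0.028,-0.005,0.4],[-0.225,-0.035,-0.01,0.48]],
  ],
)

```text
t: 3.2
eef_pos: [0.5142, 0.1231, 0.2112]
tcp_rot: [0.0, 0.788, 0.615, 0.0]
wrist_force: [1.4, -0.2, 0.6]
opening: 1.0
finger_force: 0.0
```

```bash
python3 mv.py .525 0 .21 -14.1
```

```text
t 3.2 pos [0.5142 0.1231 0.2112] ya -14.09 SHIFT [-0.1167  0.0404  0.0011] TURN 0.0002 F [ 1.4 -0.2  0.6] op 1.0 [ 0.23  0.25 -0.05  1.27 -0.    2.05]
```

Request:
servo_tool(
  steps=[
    [[-0.039,0.013,0,0],[-0.078,0.027,0,0],[-0.117,0.04,0,0],[-0.117,0.04,0,0],[-0.117,0.04,0,0]],
  ],
)

```text
t: 3.7
eef_pos: [0.5252, 0.0005, 0.2109]
tcp_rot: [0.0, 0.788, 0.615, 0.0]
wrist_force: [-0.1, 0.1, -0.3]
opening: 1.001
finger_force: 0.0
```

```bash
cat > v.py <<'E'
from h import *
import sys,pickle
n=sys.argv[1];c=cam('wrist',n+'.png');pickle.dump(c,open(n+'.pkl','wb'))
for k in ['entry_hole','far_hole','rear_rail','stand','board','board_top']:
    print(k,[(np.round(np.array(x['location'])*[640,400],1).tolist(),round(x['p'],2)) for x in r.search_frame('wrist',k)[:3]])
E
python3 v.py s1;python3 mv.py .511 -.0585 .21 -14.1
```

```text
entry_hole [([329.7, 253.3], 0.86)]
far_hole [([326.3, 253.1], 0.8)]
rear_rail [([330.7, 250.7], 0.98)]
stand [([324.9, 251.6], 0.81), ([560.2, 210.1], 0.45)]
board [([379.3, 298.8], 0.64)]
board_top [([378.2, 300.3], 0.89)]
t 4.05 pos [0.5254 0.0014 0.2103] ya -13.94 SHIFT [-0.0616  0.0004  0.0004] TURN 0.0028 F [-0.8  0.3 -0.3] op 0.999 [ 0.    0.25 -0.06  1.27 -0.    1.82]
```

Request:
servo_tool(
  steps=[
    [[-0.03,0,0,0],[-0.061,0,0,0],[-0.061,0,0,0],[-0.061,0,0,0]],
  ],
)

```text
t: 4.45
eef_pos: [0.5107, -0.0588, 0.2104]
tcp_rot: [-0.0, 0.788, 0.615, 0.0]
wrist_force: [1.0, -0.6, 0.1]
opening: 0.999
finger_force: 0.0
```

```bash
python3 v.py s2|tail -1; python3 - <<'E'
import cv2,numpy as np
a=cv2.imread('pics/s1.png')[150:400,200:500];b=cv2.imread('pics/s2.png')[100:400,200:500]
f=lambda i:cv2.resize(i,None,fx=1.33*2*1.0,fy=2.66,interpolation=cv2.INTER_CUBIC)
cv2.imwrite('pics/s1c.png',f(a)[:600]);b=cv2.resize(b,None,fx=2,fy=2,interpolation=cv2.INTER_CUBIC);cv2.imwrite('pics/s2c.png',b)
E
```

```text
board_top [([388.2, 243.0], 0.96), ([323.4, 208.2], 0.5)]
```

View pics/s1c.png

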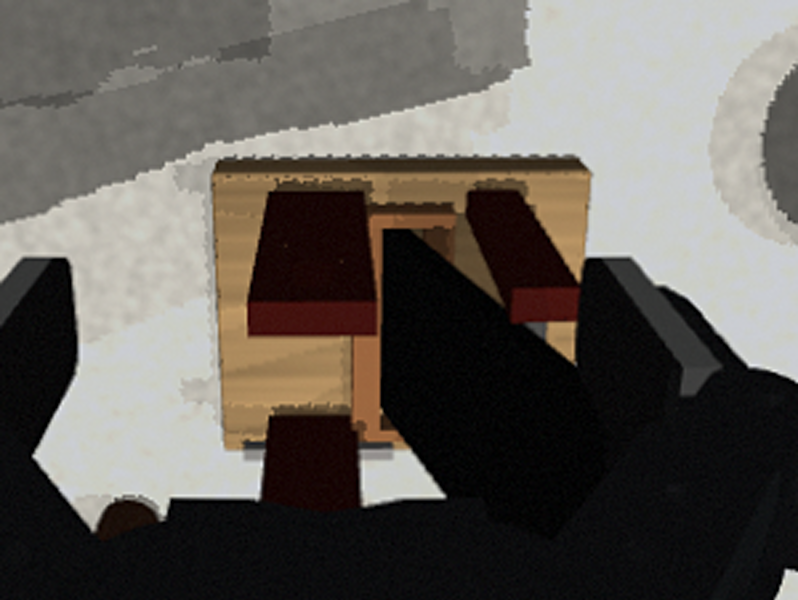

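View pics/s2c.png

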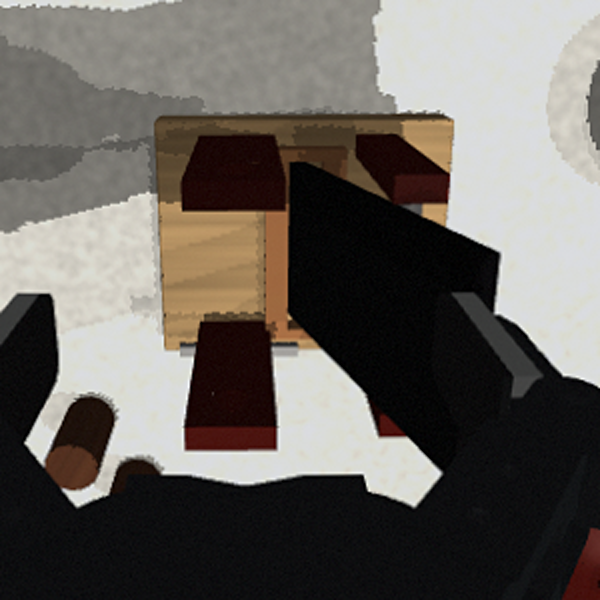

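Crop s1: the left upright's top face spans crop (248-377, 302-335) and the base corners are at (213,170), (590,174) and (225,448). Crop s2: left upright top at (183-285, 180-210), right upright top at (185-277, 427-450), base at (157,117), (453,115) and (165,348). The hole faces are too dark to resolve, so I fit the stand pose and the right upright's offset from these edges.

```bash
cat > fit.py <<'E'
from h import *
import pickle
from scipy.optimize import least_squares
s1=pickle.load(open('s1.pkl','rb'));s2=pickle.load(open('s2.pkl','rb'))
F=[]
def add(c,s,off,L):
    for p,rr,px in L: F.append((c,np.array(p),rr,np.array(px)/s+off))
add(s1,2.66,[200,150],[((-.08,.068,.02),0,(213,171)),((.08,.068,.02),0,(590,174)),((-.08,-.068,.02),0,(225,448)),
 ((-.056,.06,.12),0,(248,302)),((-.016,.06,.12),0,(377,302)),((-.056,.048,.12),0,(248,335)),((-.016,.048,.12),0,(377,335))])
add(s2,2,[200,100],[((-.08,.068,.02),0,(157,117)),((.08,.068,.02),0,(453,116)),((-.08,-.068,.02),0,(165,349)),
 ((-.056,.06,.12),0,(183,180)),((-.016,.06,.12),0,(284,180)),((-.056,.048,.12),0,(183,210)),((-.016,.048,.12),0,(286,210)),
 ((-.056,-.048,.12),1,(185,427)),((-.016,-.048,.12),1,(277,427)),((-.056,-.06,.12),1,(185,450)),((-.016,-.06,.12),1,(277,449))])
def res(v):
    a=v[2];M=np.array([[np.cos(a),-np.sin(a),0],[np.sin(a),np.cos(a),0],[0,0,1]]);out=[]
    for c,p,rr,px in F: out+=list(proj(c,M@(p+[rr*v[3],0,0])+[v[0],v[1],v[4]])-px)
    return np.array(out)
s=least_squares(res,[.533,-.116,-.246,0,0],loss='soft_l1');v=s.x
print(v,np.degrees(v[2]));print(np.round(res(v).reshape(-1,2),1))
a=v[2];X=np.array([np.cos(a),np.sin(a)]);Y=np.array([-X[1],X[0]])
print('entry',v[:2]-.036*X+.06*Y,'far',v[:2]+(v[3]-.036)*X-.06*Y)
E
python3 fit.py; python3 mv.py .498 .349 .14 13.2
```

```text
[ 0.53019362 -0.11765636 -0.24104648 -0.00241139 -0.00170899] -13.810945926368273
[[-0.9  0.4]
 [ 1.  -1.4]
 [-0.6  0.8]
 [-0.2 -0.6]
 [ 0.4 -0.8]
 [ 0.3  0.1]
 [ 0.2 -0.1]
 [-1.6  1.5]
 [ 1.1  1.5]
 [-0.5  0.8]
 [-0.8  0.4]
 [ 1.3  0.1]
 [-0.3  0.5]
 [ 0.1  0.2]
 [-0.4 -0.9]
 [ 0.3 -1. ]
 [ 0.  -0.6]
 [ 0.1 -0.2]]
entry [ 0.50955757 -0.05079715] far [ 0.47856961 -0.16675215]
t 4.8 pos [ 0.5108 -0.0583  0.2103] ya -13.98 SHIFT [ 0.3921 -0.1108  0.0703] TURN -0.4745 F [-0.1 -0.4 -0.3] op 0.999 [-0.11  0.23 -0.08  1.26 -0.    1.7 ]
```

Request:
servo_tool(
  steps=[
    [[0.048,0,0,-0.02],[0.096,-0.02,0,-0.14],[0.144,-0.038,0.01,-0.25],[0.19,-0.052,0.02,-0.36],[0.236,-0.065,0.03,-0.4745]],
  ],
)

```text
t: 5.3
eef_pos: [0.5044, 0.186, 0.1807]
tcp_rot: [0.0, 0.62, 0.785, 0.0]
wrist_force: [1.8, 0.3, -0.1]
opening: 0.998
finger_force: 0.0
```

```bash
python3 mv.py .498 .349 .14 13.2
```

```text
t 5.3 pos [0.5044 0.186  0.1807] ya 13.42 SHIFT [0.16   0.0316 0.0407] TURN 0.0039 F [ 1.8  0.3 -0.1] op 0.998 [ 0.35  0.28 -0.09  1.2  -0.    1.69]
```

Request:
servo_tool(
  steps=[
    [[0.045,0.009,0.01,0],[0.09,0.018,0.02,0],[0.13,0.026,0.03,0.004],[0.16,0.0316,0.04,0.004],[0.16,0.0316,0.04,0.004]],
  ],
)

```text
t: 5.8
eef_pos: [0.498, 0.3504, 0.1387]
tcp_rot: [-0.001, 0.621, 0.784, -0.001]
wrist_force: [0.3, -0.1, -0.7]
opening: 1.0
finger_force: 0.0
```

```bash
cat > barm.py <<'E'
from h import *
import sys,pickle
n=sys.argv[1];c=cam('wrist',n+'.png');pickle.dump(c,open(n+'.pkl','wb'))
im=c['img'].astype(int);red=(im[:,:,0]>90)&(im[:,:,1]<50)&(im[:,:,2]<60)
red[:, :230]=0;red[:,420:]=0
ys,xs=np.nonzero(red);print('red',len(xs),xs.min(),xs.max(),ys.min(),ys.max(),xs.mean(),ys.mean())
E
python3 - <<'E'
E
python3 barm.py b1; python3 mv.py .498 .349 .14 13.2; python3 -c "
import cv2
b=cv2.imread('pics/b1.png')[60:360,170:470];cv2.imwrite('pics/b1c.png',cv2.resize(b,None,fx=2,fy=2,interpolation=2))"
```

```text
red 20 318 321 164 172 319.2 167.35
t 5.85 pos [0.4983 0.3485 0.1395] ya 13.11 SHIFT [ 0.0005 -0.0002 -0.0005] TURN -0.0016 F [-0.8 -1.1  0.8] op 1.002 [ 0.61  0.42  0.02  1.17 -0.    1.95]
```

View pics/b1c.png

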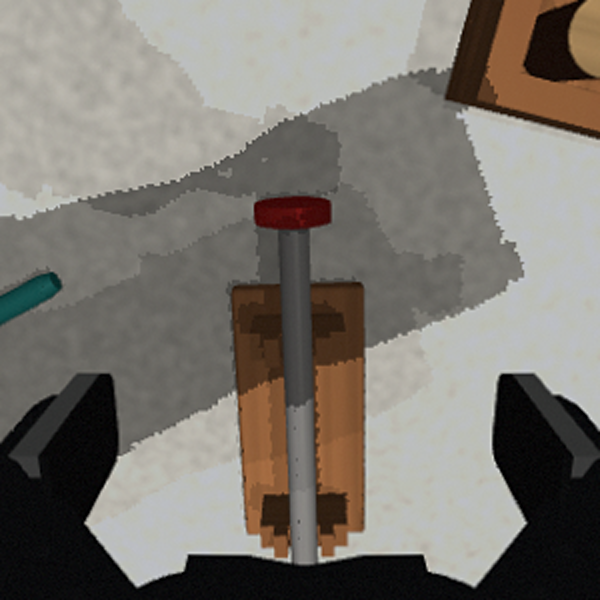

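The close view shows the steel shaft with red flange (crop 292,212). The shaft meets the flange at crop (294,230), and its axis passes crop (303.5,545).

```bash
python3 - <<'E'
from h import *
import pickle
c=pickle.load(open('b1.pkl','rb'))
A=atz(c,(317.25,175),.046);B=atz(c,(321.75,332.5),.046);d=(B-A)[:2];d/=np.linalg.norm(d)
print(A,B,'bar ang',np.degrees(np.arctan2(d[1],d[0])))
# height: bar width 12mm at A: 31/2 px
w=[atz(c,((279)/2+170,300/2+60),.04),atz(c,((311)/2+170,300/2+60),.04)];print('shaft width if z=.04',np.linalg.norm(w[1]-w[0]))
s=cam('scene');print('tri flange centre',tri([(s,(412,154)),(c,(292/2+170,212/2+60))]))
G=A[:2]+.02*d;print('grasp',G)
import subprocess,sys
from mv import mv
a=np.degrees(np.arctan2(d[1],d[0]))+90
mv(G[0],G[1],.021+.0,a)
E
```

```text
[0.49043528 0.36789673 0.046     ] [0.52566305 0.23171111 0.046     ] bar ang -75.49693734399553
shaft width if z=.04 0.012727681970963613
tri flange centre [0.4881587  0.37329431 0.03967552]
grasp [0.49544392 0.34853405]
t 5.9 pos [0.4986 0.3473 0.1401] ya 13.03 SHIFT [ 0.002  -0.0027  0.1191] TURN -0.0257 F [ 0.  -0.2  0.1] op 1.001 [ 0.61  0.42  0.02  1.17 -0.    1.95]
```

Request:
servo_tool(
  steps=[
    [[0.002,-0.003,0.03,-0.025],[0.002,-0.003,0.06,-0.025],[0.002,-0.003,0.09,-0.025],[0.002,-0.003,0.119,-0.025],[0.002,-0.003,0.119,-0.025]],
  ],
)

```text
t: 6.4
eef_pos: [0.4941, 0.3454, 0.0189]
tcp_rot: [-0.001, 0.614, 0.789, -0.003]
wrist_force: [-0.9, -1.3, 0.4]
opening: 1.001
finger_force: 0.0
```

Request:
servo_tool(
  steps=[
    [[0,0,0,0],[0,0,0,0],[0,0,0,0],[0,0,0,0],[0,0,0,0]],
  ],
  gripper=0,
)

```text
t: 6.9
eef_pos: [0.4962, 0.3483, 0.0225]
tcp_rot: [0.0, 0.613, 0.79, 0.0]
wrist_force: [-0.5, -0.3, 0.4]
opening: 0.147
finger_force: 0.2
```

```bash
python3 mv.py .4954 .3485 .17 14.5
```

```text
t 6.9 pos [0.4962 0.3483 0.0225] ya 14.36 SHIFT [ 0.0004 -0.0006 -0.1475] TURN -0.0025 F [-0.5 -0.3  0.4] op 0.147 [ 0.61  0.51 -0.16  0.9  -0.    1.93]
```

Request:
servo_tool(
  steps=[
    [[0,0,0,0],[0,0,0,0],[0,0,0,0],[0,0,-0.005,0],[0,0,-0.01,0]],
  ],
)

```text
t: 7.4
eef_pos: [0.4955, 0.3479, 0.0316]
tcp_rot: [-0.0, 0.613, 0.79, -0.001]
wrist_force: [-0.5, 0.7, -1.1]
opening: 0.119
finger_force: 58.4
```

Request:
servo_tool(
  steps=[
    [[0,0,-0.02,0],[0,0,-0.045,0],[0,0,-0.08,0],[0,0,-0.115,0],[0,0,-0.137,0]],
  ],
)

```text
t: 7.9
eef_pos: [0.4963, 0.3483, 0.1716]
tcp_rot: [0.0, 0.613, 0.79, 0.001]
wrist_force: [0.2, 0.2, -2.0]
opening: 0.119
finger_force: 58.5
```

Request:
servo_tool(
  steps=[
    [[0,0,0,0.1],[0,0,0,0.2],[0,0,0,0.3],[0,0,0,0.4],[0,0,0,0.515]],
  ],
)

```text
t: 8.4
eef_pos: [0.4957, 0.3479, 0.1688]
tcp_rot: [0.0, 0.795, 0.606, -0.0]
wrist_force: [-0.5, 0.2, -1.1]
opening: 0.113
finger_force: 58.4
```

```bash
python3 - <<'E'
from h import *
c=cam('wrist','g1.png')
cv2.imwrite('pics/g1c.png',cv2.resize(c['img'][100:360,190:450][:,:,::-1],None,fx=2.3,fy=2.3,interpolation=2))
import pickle;pickle.dump(c,open('g1.pkl','wb'))
E
python3 mv.py .5516 .1062 .17 -15
```

```text
t 8.45 pos [0.4957 0.348  0.1688] ya -15.8 SHIFT [-0.2174  0.1196 -0.0012] TURN -0.014 F [ 0.5 -0.2 -1.4] op 0.117 [0.61 0.4  0.06 1.23 0.   2.46]
```

View pics/g1c.png

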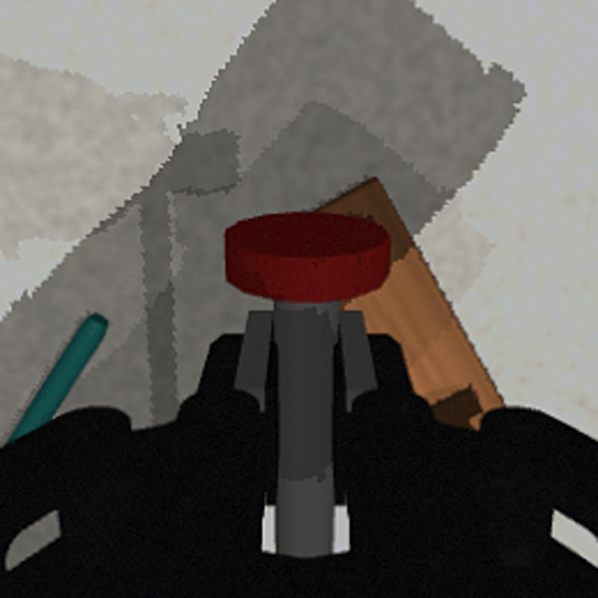

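The bar is held level. The flange's outer-face ellipse is centred at crop (308,236), the shoulder is at crop row 300, and the shaft lies between the pads around crop column 306.

```bash
python3 - <<'E'
from h import *
import pickle
np.set_printoptions(precision=4,suppress=True)
c=pickle.load(open('g1.pkl','rb'))
o=r.get_obs();M=q2R(o['tcp_rot']);p=np.array(o['eef_pos']);za=p[2]+.019
f=lambda px,z:M.T@(atz(c,np.array(px)/2.3+[190,100],z)-p)
print('outer face c',f((308,236),za),'inner rim top',f((308,302),za+.015),'shaft',f((307,320),za+.006),f((305.5,480),za+.006))
print(f((227,236),za),f((390,236),za))
E
```

```text
outer face c [ 0.0304  0.0015 -0.019 ] inner rim top [ 0.0239  0.0015 -0.034 ] shaft [ 0.017   0.0014 -0.025 ] [-0.0151  0.0014 -0.025 ]
[ 0.0303 -0.0127 -0.019 ] [ 0.0305  0.0159 -0.019 ]
```

Request:
servo_tool(
  steps=[
    [[-0.03,0.02,0,0],[-0.07,0.04,0,0],[-0.11,0.065,0,0],[-0.15,0.09,0.0,0],[-0.185,0.108,0.01,0]],
  ],
)

```text
t: 8.95
eef_pos: [0.553, 0.1393, 0.1599]
tcp_rot: [0.001, 0.794, 0.608, 0.001]
wrist_force: [0.5, -0.6, -0.3]
opening: 0.114
finger_force: 58.5
```

Request:
servo_tool(
  steps=[
    [[-0.012,0.005,0.02,0],[-0.021,0.008,0.04,0],[-0.021,0.008,0.06,0],[-0.021,0.008,0.077,0],[-0.021,0.008,0.077,0]],
  ],
)

```text
t: 9.45
eef_pos: [0.5524, 0.1184, 0.0798]
tcp_rot: [-0.001, 0.794, 0.608, -0.002]
wrist_force: [-0.4, 0.4, -1.1]
opening: 0.12
finger_force: 58.5
```

```bash
python3 mv.py .5536 .1186 .081 -15; python3 - <<'E'
from h import *
s=cam('scene','sc1.png');t=cam('top','tp1.png')
a=s['img'][190:270,250:400];b=t['img'][180:240,270:360]
cv2.imwrite('pics/x1.png',np.hstack([cv2.resize(a,(480,400),interpolation=2),cv2.resize(b,(320,400),interpolation=2)])[:,:,::-1])
E
```

```text
t 9.45 pos [0.5524 0.1184 0.0798] ya -15.07 SHIFT [ 0.0005  0.0011 -0.0012] TURN -0.0012 F [-0.4  0.4 -1.1] op 0.12 [ 0.21  0.4  -0.18  0.99 -0.    2.04]
```

View pics/x1.png

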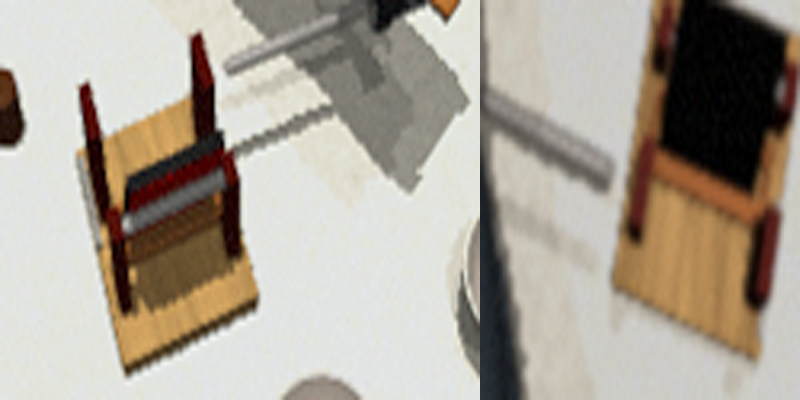

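Scene and top views: the nose is just outside the left upright, pointing at its upper part at about hole height. Now the gentle push.

Request:
servo_tool(
  steps=[
    [[-0.003,0,0,0],[-0.006,0,0,0],[-0.009,0,0,0],[-0.012,0,0,0],[-0.012,0,0,0]],
  ],
)

```text
t: 10.05
eef_pos: [0.5508, 0.1069, 0.082]
tcp_rot: [0.0, 0.794, 0.608, 0.0]
wrist_force: [-0.2, -0.3, -1.1]
opening: 0.113
finger_force: 58.5
```

Request:
servo_tool(
  steps=[
    [[-0.002,0,0,0],[-0.004,0,0,0],[-0.006,0,0,0],[-0.006,0,0,0]],
  ],
)

```text
t: 10.45
eef_pos: [0.5492, 0.1013, 0.0817]
tcp_rot: [0.0, 0.794, 0.608, -0.0]
wrist_force: [-0.2, 0.1, -1.0]
opening: 0.119
finger_force: 58.5
```

Request:
servo_tool(
  steps=[
    [[-0.002,0,0,0],[-0.004,0,0,0],[-0.006,0,0,0],[-0.006,0,0,0]],
  ],
)

```text
t: 10.85
eef_pos: [0.5477, 0.0955, 0.0818]
tcp_rot: [0.0, 0.794, 0.608, -0.0]
wrist_force: [0.7, -0.5, -0.7]
opening: 0.117
finger_force: 58.5
```

Request:
servo_tool(
  steps=[
    [[-0.003,0,0,0],[-0.006,0,0,0],[-0.009,0,0,0],[-0.009,0,0,0]],
  ],
)

```text
t: 11.25
eef_pos: [0.5452, 0.0866, 0.0818]
tcp_rot: [0.0, 0.794, 0.608, -0.0]
wrist_force: [0.2, -0.1, -0.8]
opening: 0.116
finger_force: 58.5
```

```bash
python3 - <<'E'
from h import *
s=cam('scene','sc2.png');t=cam('top','tp2.png')
a=s['img'][190:270,250:350];b=t['img'][180:240,285:365]
cv2.imwrite('pics/x2.png',np.hstack([cv2.resize(a,(400,320),interpolation=2),cv2.resize(b,(400,300),interpolation=2)[:300] if 0 else cv2.copyMakeBorder(cv2.resize(b,(400,300),interpolation=2),0,20,0,0,0)])[:,:,::-1])
E
```

```text
(no output)
```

View pics/x2.png

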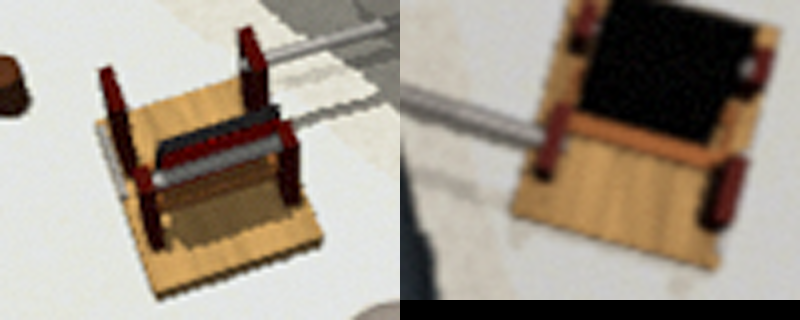

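Scene crop: the nose shows inside the left upright at (243,66), so the bar has entered the left hole. Now I measure the bar line against the right upright numerically in the top view.

```bash
cat > line.py <<'E'
from h import *
import sys
t=cam('top');im=t['img'].astype(int)
# sub-image and print bar centre per column (bright grey line against white/wood), red upright blobs
R_,G,B=im[:,:,0],im[:,:,1],im[:,:,2]
red=((R_>60)&(G<45)&(B<50)).astype(np.uint8)
n,l,s,c=cv2.connectedComponentsWithStats(red[185:240,300:365])
for i in range(1,n):
    if s[i,4]>8: print('red',s[i]+[300,185,0,0,0],c[i]+[300,185])
print(t['img'][196:212,290].tolist() if len(sys.argv)>1 else '')
for u in range(288,310,3):
    col=im[190:215,u].sum(1);w=np.clip(np.median(col)-60-col,0,None);print(u,round((w*np.arange(190,215)).sum()/max(w.sum(),1),2),end=' ')
o=r.get_obs()
a=-.2410
for nm,p in [('barTCP',np.array(o['eef_pos'])+[0,0,.019]),('entry',np.array([.5096,-.0508,.1])),('far',np.array([.4786,-.1668,.1])),('Ltop',np.array([.5096,-.0508,.12])+[-.0014,-.0058,0]),('Rtop',np.array([.4786,-.1668,.12])+[.0014,.0058,0])]: print(nm,proj(t,p))
E
python3 line.py
```

```text
red [355 190   4   7  16] [356.625 192.625]
red [312 201   8  13  34] [315.32352941 206.76470588]
red [348 212   5  12  31] [350.22580645 217.16129032]

288 201.02 291 201.75 294 202.57 297 203.8 300 204.56 303 205.63 306 206.41 309 209.13 barTCP [267.88869738 193.88578643]
entry [314.19024166 207.29176632]
far [353.19953584 218.85507853]
Ltop [316.37972252 207.09499553]
Rtop [352.05408717 217.77243406]
```

Relative to the left hole, the bar line runs to the far hole within about 1 mm, so I continue.

Request:
servo_tool(
  steps=[
    [[-0.01,0,0,0],[-0.022,0,0,0],[-0.034,0,0,0],[-0.045,0,0,0],[-0.05,0,0,0]],
  ],
)

```text
t: 11.9
eef_pos: [0.5318, 0.0373, 0.0818]
tcp_rot: [0.0, 0.795, 0.607, -0.0]
wrist_force: [0.2, 0.9, -0.7]
opening: 0.114
finger_force: 58.5
```

Request:
servo_tool(
  steps=[
    [[-0.006,0,0,0],[-0.012,0,0,0],[-0.018,0,0,0],[-0.024,0,0,0],[-0.024,0,0,0]],
  ],
)

```text
t: 12.4
eef_pos: [0.5258, 0.0151, 0.0817]
tcp_rot: [0.0, 0.794, 0.608, -0.0]
wrist_force: [0.3, 0.5, -0.6]
opening: 0.116
finger_force: 58.5
```

Request:
servo_tool(
  steps=[
    [[-0.002,0,0,0],[-0.004,0,0,0],[-0.006,0,0,0],[-0.008,0,0,0]],
  ],
)

```text
t: 12.8
eef_pos: [0.5239, 0.0079, 0.0817]
tcp_rot: [0.0, 0.794, 0.608, -0.0]
wrist_force: [-0.2, 0.4, -1.1]
opening: 0.119
finger_force: 58.5
```

Request:
servo_tool(
  steps=[
    [[-0.002,0,0,0],[-0.004,0,0,0],[-0.006,0,0,0],[-0.006,0,0,0]],
  ],
)

```text
t: 13.2
eef_pos: [0.5223, 0.0019, 0.0817]
tcp_rot: [0.0, 0.794, 0.608, -0.0]
wrist_force: [0.2, -0.3, -1.4]
opening: 0.119
finger_force: 58.5
```

Request:
servo_tool(
  steps=[
    [[-0.002,0,0,0],[-0.004,0,0,0],[-0.005,0,0,0]],
  ],
)

```text
t: 13.5
eef_pos: [0.521, -0.0029, 0.0817]
tcp_rot: [0.0, 0.794, 0.608, -0.0]
wrist_force: [0.9, 0.6, -1.1]
opening: 0.11
finger_force: 58.5
```

Request:
servo_tool(
  steps=[
    [[-0.002,0,0,0],[-0.004,0,0,0],[-0.004,0,0,0]],
  ],
)

```text
t: 13.8
eef_pos: [0.52, -0.0068, 0.0818]
tcp_rot: [0.0, 0.794, 0.608, -0.0]
wrist_force: [0.2, -0.1, -1.3]
opening: 0.12
finger_force: 58.5
```

Request:
servo_tool(
  steps=[
    [[-0.002,0,0,0],[-0.004,0,0,0],[-0.006,0,0,0]],
  ],
)

```text
t: 14.1
eef_pos: [0.5184, -0.0125, 0.0818]
tcp_rot: [0.0, 0.794, 0.608, -0.0]
wrist_force: [0.7, -0.2, -0.3]
opening: 0.118
finger_force: 58.5
```

Request:
servo_tool(
  steps=[
    [[-0.002,0,0,0],[-0.004,0,0,0],[-0.006,0,0,0],[-0.008,0,0,0]],
  ],
)

```text
t: 14.5
eef_pos: [0.5164, -0.0203, 0.0818]
tcp_rot: [0.0, 0.794, 0.608, 0.0]
wrist_force: [0.4, 0.9, 0.1]
opening: 0.115
finger_force: 58.5
```

Request:
servo_tool(
  steps=[
    [[-0.002,0,0,0],[-0.004,0,0,0],[-0.006,0,0,0],[-0.008,0,0,0],[-0.009,0,0,0]],
  ],
)

```text
t: 15.0
eef_pos: [0.514, -0.029, 0.0818]
tcp_rot: [0.0, 0.794, 0.608, -0.0]
wrist_force: [0.3, 1.2, 0.3]
opening: 0.118
finger_force: 58.5
```

```bash
python3 - <<'E'
from h import *
c=cam('wrist','g2.png');s=cam('scene','sc3.png');t=cam('top','tp3.png')
E
python3 mv.py .5079 -.0503 .081 -15; python3 line.py|head -3
```

```text
t 15.15 pos [ 0.514  -0.0288  0.0817] ya -15.16 SHIFT [-0.0223 -0.0003  0.0008] TURN -0.0028 F [-0.7 -0.6 -0.5] op 0.11 [-0.06  0.32 -0.31  0.95 -0.    1.78]
red [355 190   4   7  15] [356.66666667 192.8       ]
red [348 212   5  12  33] [350.36363636 217.24242424]
```

The nose is about 16 mm past the far upright with no resistance, so it is through both holes. Now I release, go round behind the flange and push it home.

Request:
servo_tool(
  steps=[
    [[0,0,0,0],[0,0,0,0],[0,0,0,0],[0,0,0,0],[0,0,0,0]],
  ],
  gripper=0.65,
)

```text
t: 15.7
eef_pos: [0.514, -0.0287, 0.0818]
tcp_rot: [0.0, 0.794, 0.608, -0.0]
wrist_force: [-0.3, 0.2, -0.2]
opening: 0.65
finger_force: 0.0
```

Request:
servo_tool(
  steps=[
    [[0,0,-0.015,0],[0,0,-0.035,0],[0,0,-0.06,0],[0.03,0,-0.06,0],[0.065,0,-0.06,0]],
  ],
)

```text
t: 16.2
eef_pos: [0.5317, 0.0338, 0.1429]
tcp_rot: [0.001, 0.795, 0.607, 0.001]
wrist_force: [1.3, -0.5, -1.1]
opening: 0.654
finger_force: 0.0
```

Request:
servo_tool(
  steps=[
    [[0,0,0,0],[0,0,0,0],[0,0,0,0],[0,0,0,0],[0,0,0,0]],
  ],
  gripper=0,
)

```text
t: 16.7
eef_pos: [0.5309, 0.0333, 0.1417]
tcp_rot: [0.0, 0.795, 0.607, -0.0]
wrist_force: [0.9, -0.1, -0.2]
opening: 0.005
finger_force: 0.0
```

```bash
python3 - <<'E'
from h import *
c=cam('wrist','g3.png');o=r.get_obs();M=q2R(o['tcp_rot']);p=np.array(o['eef_pos'])
im=c['img'].astype(int);m=((im[:,:,0]>50)&(im[:,:,1]<35)&(im[:,:,2]<40)).astype(np.uint8)
n,l,s,ce=cv2.connectedComponentsWithStats(m)
for i in range(1,n):
    if s[i,4]>60: print(s[i],ce[i], 'tool at z=.1:',np.round(M.T@(atz(c,ce[i],.1)-p),4))
E
python3 mv.py .514 -.0288 .0817 -15.1
```

```text
[ 563  226   62   68 2665] [595.20787992 262.40300188] tool at z=.1: [-0.0294  0.1833  0.0417]
t 16.75 pos [0.5309 0.0334 0.1417] ya -15.21 SHIFT [-0.0644  0.      0.0601] TURN -0.0019 F [-0.3 -0.6  0.3] op 0.002 [ 0.06  0.3  -0.17  1.11 -0.    1.9 ]
```

Request:
servo_tool(
  steps=[
    [[0,0,0.02,0],[0,0,0.04,0],[0,0,0.055,0],[-0.009,0,0.055,0],[-0.018,0,0.055,0]],
  ],
)

```text
t: 17.25
eef_pos: [0.526, 0.0158, 0.0869]
tcp_rot: [-0.0, 0.794, 0.608, -0.0]
wrist_force: [1.6, 0.1, 0.6]
opening: 0.001
finger_force: 0.0
```

Request:
servo_tool(
  steps=[
    [[-0.004,0,0,0],[-0.008,0,0,0],[-0.012,0,0,0],[-0.016,0,0,0],[-0.02,0,0,0]],
  ],
)

```text
t: 17.75
eef_pos: [0.5212, -0.0029, 0.087]
tcp_rot: [0.0, 0.794, 0.608, 0.0]
wrist_force: [-0.2, 2.2, 0.4]
opening: 0.001
finger_force: 0.5
```

Request:
servo_tool(
  steps=[
    [[-0.003,0,0,0],[-0.006,0,0,0],[-0.009,0,0,0],[-0.012,0,0,0],[-0.015,0,0,0]],
  ],
)

```text
t: 18.25
eef_pos: [0.5171, -0.0174, 0.0867]
tcp_rot: [-0.0, 0.794, 0.608, -0.0]
wrist_force: [0.4, 1.3, 0.4]
opening: 0.002
finger_force: 0.5
```

Request:
servo_tool(
  steps=[
    [[-0.002,0,0,0],[-0.004,0,0,0],[-0.006,0,0,0],[-0.008,0,0,0],[-0.01,0,0,0]],
  ],
)

```text
t: 18.75
eef_pos: [0.5145, -0.027, 0.0867]
tcp_rot: [0.0, 0.794, 0.608, -0.0]
wrist_force: [-0.7, 0.9, 1.0]
opening: 0.003
finger_force: 0.5
```

Request:
servo_tool(
  steps=[
    [[-0.001,0,0,0],[-0.002,0,0,0],[-0.003,0,0,0]],
  ],
)

```text
t: 19.05
eef_pos: [0.5137, -0.0298, 0.0868]
tcp_rot: [0.0, 0.794, 0.608, -0.0]
wrist_force: [-0.1, 0.9, 0.3]
opening: 0.0
finger_force: 0.5
```

```bash
cat > fl.py <<'E'
from h import *
s=cam('scene','scf.png');im=s['img'].astype(int)
m=((im[:,:,0]>110)&(im[:,:,1]<60)&(im[:,:,2]<60)).astype(np.uint8)[190:270,260:400]
n,l,st,ce=cv2.connectedComponentsWithStats(m)
for i in range(1,n):
    if st[i,4]>3: print(st[i],ce[i]+[260,190])
for k in [0,.004,.008,.012,.016,.02]: print(k,proj(s,np.array([.5079,-.0503,.1])+(k+.004)*np.array([.2387,.9711,0])),end=' ')
E
python3 fl.py; python3 line.py|head -3
```

```text
[57 13  2  5  5] [317.6 205. ]
0 [316.06144141 204.1391403 ] 0.004 [317.3090334  203.75194328] 0.008 [318.55500144 203.36524621] 0.012 [319.79934415 202.97904954] 0.016 [321.04206014 202.59335371] 0.02 [322.2831481  202.20815915] red [354 190   5   7  16] [356.5    192.8125]
red [348 212   6  12  35] [350.51428571 217.37142857]
```

Request:
servo_tool(
  steps=[
    [[-0.001,0,0,0],[-0.002,0,0,0],[-0.002,0,0,0]],
  ],
)

```text
t: 19.45
eef_pos: [0.5134, -0.0307, 0.0867]
tcp_rot: [-0.001, 0.794, 0.608, 0.001]
wrist_force: [1.4, 6.7, 0.0]
opening: 0.001
finger_force: 3.3
```

Request:
servo_tool(
  steps=[
    [[-0.001,0,0,0],[-0.002,0,0,0],[-0.002,0,0,0]],
  ],
)

```text
t: 19.75
eef_pos: [0.5128, -0.0315, 0.0868]
tcp_rot: [-0.002, 0.794, 0.608, 0.001]
wrist_force: [0.4, 11.9, 0.1]
opening: 0.002
finger_force: 6.2
```

The force rises to 12 N exactly where home was predicted, so the flange is home. Back off and rise.

Request:
servo_tool(
  steps=[
    [[0.01,0,0,0],[0.03,0,0,0],[0.03,0,-0.045,0],[0.03,0,-0.09,-0.024],[0.03,0,-0.125,-0.024]],
  ],
  gripper=0,
)

```text
t: 20.25
eef_pos: [0.5209, -0.0044, 0.2141]
tcp_rot: [0.001, 0.787, 0.618, 0.0]
wrist_force: [1.5, -0.5, -0.3]
opening: -0.002
finger_force: 0.0
```

Request:
servo_tool(
  steps=[
    [[0,0,0,0],[0,0,0,0],[0,0,0,0],[0,0,0,0]],
  ],
  gripper=0.5,
)

```text
t: 20.65
eef_pos: [0.5198, -0.0046, 0.2104]
tcp_rot: [-0.001, 0.787, 0.617, -0.001]
wrist_force: [0.0, 0.1, -0.3]
opening: 0.498
finger_force: 0.0
```

```bash
python3 fl.py;echo; python3 line.py|head -3; python3 - <<'E'
from h import *
import pickle
c=cam('wrist','h1.png');pickle.dump(c,open('h1.pkl','wb'))
o=r.get_obs();M=q2R(o['tcp_rot']);p=np.array(o['eef_pos'])
im=c['img'].astype(int);m=((im[:,:,0]>50)&(im[:,:,1]<35)&(im[:,:,2]<40)).astype(np.uint8)
n,l,s,ce=cv2.connectedComponentsWithStats(m)
for i in range(1,n):
    if s[i,4]>60: print(s[i],ce[i], 'at z=.1:',np.round(atz(c,ce[i],.1),4))
print('pred flange',proj(c,np.array([.5079,-.0503,.1])+.008*np.array([.2387,.9711,0])),'upright top outer',proj(c,[.5098,-.0508,.12]))
E
python3 mv.py .5741 -.1284 .21 -13.8
```

```text
[54 10  5  8 17] [316.17647059 203.52941176]
0 [316.06144141 204.1391403 ] 0.004 [317.3090334  203.75194328] 0.008 [318.55500144 203.36524621] 0.012 [319.79934415 202.97904954] 0.016 [321.04206014 202.59335371] 0.02 [322.2831481  202.20815915] 
red [355 190   4   7  15] [356.8 192.6]
red [349 212   5  13  36] [350.72222222 217.47222222]

[ 522  171   57   65 2636] [550.40705615 204.82207891] at z=.1: [ 0.7078 -0.0609  0.1   ]
[305 232  35  21 602] [321.57973422 241.68106312] at z=.1: [ 0.51   -0.0463  0.1   ]
[403 252  20  13 221] [413.39366516 257.45248869] at z=.1: [ 0.5846 -0.0801  0.1   ]
[297 257  50  14 591] [321.43824027 263.47715736] at z=.1: [ 0.5049 -0.0664  0.1   ]
[472 392  14   8  69] [478.4057971  396.57971014] at z=.1: [ 0.6267 -0.2561  0.1   ]
pred flange [320.29232868 237.75238003] upright top outer [322.54910715 256.70546574]
t 20.8 pos [ 0.5202 -0.0047  0.2109] ya -13.79 SHIFT [-0.1073  0.0819  0.0008] TURN 0.0003 F [-0.6  0.4  0.1] op 0.5 [-0.01  0.24 -0.07  1.27 -0.    1.8 ]
```

The flange is home in the scene view too: centroid (316.2,203.5) against (316.1,204.1) predicted. Quick check of the board's top corner from s2, then over the board.

```bash
python3 - <<'E'
from h import *
import pickle
c=pickle.load(open('s2.pkl','rb'));X=np.array([.9711,-.2387]);Y=np.array([.2387,.9711])
for px in [(450,226.5)]:
  for z in [.155,.16,.165]:
    d=atz(c,px,z)[:2]-[.5285,-.1172];print(z,d@X,d@Y)
E
```

```text
0.155 0.05501746422927778 0.043836751934346926
0.16 0.0528707207342208 0.04573780852664478
0.165 0.05072397723916392 0.04763886511894268
```

Request:
servo_tool(
  steps=[
    [[-0.027,0.02,0,0],[-0.054,0.041,0,0],[-0.08,0.061,0,0],[-0.107,0.082,0,0],[-0.107,0.082,0,0]],
  ],
)

```text
t: 21.3
eef_pos: [0.5758, -0.1313, 0.2107]
tcp_rot: [0.0, 0.788, 0.616, -0.0]
wrist_force: [0.0, 0.8, -0.8]
opening: 0.5
finger_force: 0.0
```

Request:
servo_tool(
  steps=[
    [[0,0.003,0.02,0],[0,0.003,0.035,0],[0,0.003,0.045,0],[0,0.003,0.055,0],[0,0.003,0.06,0]],
  ],
)

```text
t: 21.8
eef_pos: [0.5773, -0.1284, 0.151]
tcp_rot: [-0.0, 0.787, 0.617, -0.0]
wrist_force: [0.3, 0.0, -0.8]
opening: 0.498
finger_force: 0.0
```

Request:
servo_tool(
  steps=[
    [[0,0,0.008,0],[0,0,0.016,0],[0,0,0.016,0],[0,0,0.016,0]],
  ],
)

```text
t: 22.2
eef_pos: [0.5776, -0.1288, 0.1358]
tcp_rot: [-0.0, 0.787, 0.617, -0.0]
wrist_force: [0.2, -0.0, 0.5]
opening: 0.501
finger_force: 0.0
```

```bash
python3 mv.py .5285 -.1172 .135 -13.8
```

```text
t 22.2 pos [ 0.5776 -0.1288  0.1358] ya -13.78 SHIFT [-0.0005 -0.0505  0.0008] TURN 0.0004 F [ 0.2 -0.   0.5] op 0.501 [-0.22  0.4  -0.03  1.14 -0.    1.59]
```

Request:
servo_tool(
  steps=[
    [[0,-0.008,0,0],[0,-0.016,0,0],[0,-0.024,0,0],[0,-0.03,0,0],[0,-0.036,0,0]],
  ],
)

```text
t: 22.7
eef_pos: [0.5421, -0.1201, 0.136]
tcp_rot: [0.0, 0.787, 0.617, 0.0]
wrist_force: [-0.3, -0.4, -0.6]
opening: 0.499
finger_force: 0.1
```

Request:
servo_tool(
  steps=[
    [[0,-0.005,0,0],[0,-0.01,0,0],[0,-0.015,0,0],[0,-0.02,0,0],[0,-0.024,0,0]],
  ],
)

```text
t: 23.2
eef_pos: [0.5189, -0.1144, 0.1357]
tcp_rot: [-0.0, 0.787, 0.617, -0.0]
wrist_force: [0.0, 0.0, -0.2]
opening: 0.502
finger_force: 0.0
```

Request:
servo_tool(
  steps=[
    [[0,-0.003,0,0],[0,-0.006,0,0],[0,-0.009,0,0],[0,-0.012,0,0],[0,-0.015,0,0]],
  ],
)

```text
t: 23.7
eef_pos: [0.5046, -0.1109, 0.1358]
tcp_rot: [0.0, 0.787, 0.617, -0.0]
wrist_force: [-0.2, -0.3, 0.1]
opening: 0.502
finger_force: 0.0
```

Request:
servo_tool(
  steps=[
    [[0,-0.004,0,0],[0,-0.008,0,0],[0,-0.012,0,0],[0,-0.016,0,0],[0,-0.02,0,0]],
  ],
)

```text
t: 24.2
eef_pos: [0.485, -0.1061, 0.1358]
tcp_rot: [0.0, 0.787, 0.617, -0.0]
wrist_force: [-0.1, -0.6, 0.4]
opening: 0.502
finger_force: 0.0
```

```bash
python3 mv.py .5285 -.1172 .135 -13.8; python3 line.py|head -4
```

```text
t 24.2 pos [ 0.485  -0.1061  0.1358] ya -13.78 SHIFT [-0.0004  0.0449  0.0008] TURN 0.0004 F [-0.1 -0.6  0.4] op 0.502 [-0.22  0.24 -0.26  1.07 -0.    1.6 ]
red [311 202   4  10  22] [312.59090909 206.59090909]

288 0.0 291 0.0 294 0.0 297 0.0 300 0.0 303 0.0 306 210.99 309 213.39 barTCP [334.0853066  214.67527928]
entry [314.19024166 207.29176632]
```

Request:
servo_tool(
  steps=[
    [[0,0,-0.01,0],[0,0,-0.025,0],[0,0,-0.045,0],[0,0,-0.07,0],[0,0,-0.1,0]],
  ],
)

```text
t: 24.75
eef_pos: [0.4851, -0.1061, 0.237]
tcp_rot: [-0.0, 0.787, 0.617, -0.0]
wrist_force: [-0.2, 0.2, -0.0]
opening: 0.498
finger_force: 0.0
```

Request:
servo_tool(
  steps=[
    [[0.04,0,-0.02,0],[0.085,0,-0.04,0],[0.13,0,-0.05,0],[0.17,0,-0.05,0],[0.2,0,-0.05,0]],
  ],
)

```text
t: 25.25
eef_pos: [0.5337, 0.0905, 0.287]
tcp_rot: [0.0, 0.786, 0.618, 0.001]
wrist_force: [0.9, 0.1, -1.3]
opening: 0.5
finger_force: 0.0
```

```bash
python3 - <<'E'
from h import *
np.set_printoptions(precision=1,suppress=True)
X=np.array([.9711,-.2387,0]);Y=np.array([.2387,.9711,0]);C=np.array([.5285,-.1172,0])
S=lambda x,y,z:C+x*X+y*Y+[0,0,z]
for n in ['top','scene']:
    c=cam(n,n+'end.png');im=c['img'].astype(int)
    # expected back face (red, up) centre leaning forward 20deg
    a=np.radians(20)
    for s in [.06,.1,.13,.145]:
        for y in [-.03,0,.03]:
            p=S(-np.sin(a)*s+.005*np.cos(a),y,.02+np.cos(a)*s+.005*np.sin(a));u=proj(c,p);print(n,s,y,u,im[int(round(u[1])),int(round(u[0]))])
    m=((im[:,:,0]>60)&(im[:,:,1]<45)&(im[:,:,2]<50)).astype(np.uint8);sl=m[180:280,250:370]
    k,l,st,ce=cv2.connectedComponentsWithStats(sl)
    for i in range(1,k):
        if st[i,4]>5: print(n,'red',st[i][:2]+[250,180],st[i][2:],ce[i]+[250,180])
    q=lambda x,y,z:proj(c,S(x,y,z))
    print(n,'pred top corners',[q(-.051,y,.161) for y in (-.044,.044)],'nose',q(-.038,-.12,.1),'flange',q(-.036,.064,.1))
    for kk in ['board','board_top','bar','stand']: print(kk,[(np.array(x['location'])*[640,400],x['p']) for x in r.search_frame(n,kk)[:2]])
E
```

```text
top 0.06 -0.03 [344.4 210.1] [86  3  3]
top 0.06 0 [334.8 207.5] [86  4  3]
top 0.06 0.03 [325.2 204.9] [90  9 12]
top 0.1 -0.03 [344.5 213.3] [89  8  7]
top 0.1 0 [334.6 210.6] [89  3  4]
top 0.1 0.03 [324.7 207.9] [91 12  7]
top 0.13 -0.03 [344.6 215.9] [59 11 10]
top 0.13 0 [334.4 213.1] [46  2  3]
top 0.13 0.03 [324.3 210.3] [70  7  9]
top 0.145 -0.03 [344.7 217.2] [26  7  8]
top 0.145 0 [334.4 214.4] [16 10  8]
top 0.145 0.03 [324.1 211.6] [11  6  7]
top red [320 181] [ 4  6 14] [321.7 183.8]
top red [355 190] [ 4  7 14] [356.9 192.8]
top red [311 198] [ 43  27 442] [332.1 207.9]
top red [360 252] [ 7  8 46] [363.  255.1]
top pred top corners [array([349. , 220.5]), array([318.8, 212.2])] nose [372.7 224.7] flange [312.7 207.5]
board [(array([332.6, 209.5]), 0.63)]
board_top [(array([335.4, 211.7]), 0.69), (array([356.1, 222.8]), 0.57)]
bar [(array([362.4, 221.2]), 0.52)]
stand [(array([334.2, 200.5]), 0.96), (array([426.8, 160.7]), 0.31)]
scene 0.06 -0.03 [288.9 222.7] [123   0   0]
scene 0.06 0 [298.4 219.7] [122   0   0]
scene 0.06 0.03 [307.9 216.7] [127   0   3]
scene 0.1 -
[... 348 characters left out ...]
03 [303.5 193.9] [102   0   0]
scene red [280 193] [  38   46 1034] [297.5 212.3]
scene red [250 204] [5 5 9] [252.1 205.8]
scene red [275 207] [ 6 11 34] [277.2 212.4]
scene red [318 221] [ 6  6 22] [320.8 223.5]
scene red [299 229] [16  6 16] [306.5 231.8]
scene red [293 235] [5 2 6] [295.  235.5]
scene red [340 275] [20  5 75] [349.4 277.4]
scene pred top corners [array([278.2, 199.2]), array([307.4, 190.3])] nose [256.8 221.9] flange [316.  204.1]
board [(array([295.3, 209.4]), 0.65), (array([299.5, 236.2]), 0.6)]
board_top [(array([295.9, 210.1]), 0.69)]
bar [(array([264.2, 218.6]), 0.65), (array([344.9, 140.2]), 0.6)]
stand [(array([302.4, 241.2]), 0.93), (array([295.5, 209.4]), 0.74)]
```

Both views match the model of the board leaning about 20° forward, red side up: red at every sampled back-face point in the scene view, and on the lower two thirds in the top view. The network finds the bar beyond the right upright, at (264,219) in the scene and (362,221) in the top view. The gripper is clear, so I hand in.

```bash
python3 -c "
from h import *
print(r.sign_off())"
```

```text
the job is handed in; nothing more can be done
None
```

I handed the job in at about 25 s on the robot's clock. By my measurements the bar is through both uprights with its flange home, and the board leans forward on it, red face up; sign-off returned no verdict.

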